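Show which tube goes into which photometer well, then start

TASK

Show a colleague the next measurement without handling the samples: with the fingertips, point from just above (within about 5 cm, not touching) at the one tall tube in the wooden rack and stay there for two seconds, then point in the same way at the one empty well of the photometer for two seconds. Then press the photometer's round key fully down and let it come up again. Raise the hand well clear before moving from one to the next, so that no other tube or vial is pointed at, and touch and move nothing else.

Things in the scene. Friction and masses are not known exactly. Their poses are not given: they have to be found in the camera images.
- tall_tube: The one tall tube: round clear-glass tube 22 mm across and 150 mm tall with its white cap (cap 25 mm across, 18 mm high), loose, standing upright in a hole of the rack. Origin at the centre of its underside, z up along the tube. The other tubes look the same but are only 105 mm tall.
- tall_tube_top (a point): Centre of the top face of the tall tube's cap, 162 mm above the table.
- rack: Fixed light-wood tube rack, 104 x 200 x 70 mm, origin at the centre of its underside, long side along its y. 2 rows (x = -24 and +24 mm) of 4 holes (y = -66, -22, 22, 66 mm); holes 26 mm across in a board 60 to 70 mm high; the tubes stand on its 12 mm base board. Five holes are taken, three are free.
- photometer: Fixed grey bench photometer, 300 (x) x 280 (y) mm, origin under its centre, front at -x. Its deck, 120 mm above the table, has three wells at x -80, y -35, 25, 85 mm (two hold vials) and a round key at x -105, y -105. Behind them a raised hood with display (x 15 to 135, 153 mm high); on the left flank an open blue lid leans outward (y 140 at the deck, 194 at its top, 225 mm high).
- empty_well_mouth (a point): Centre of the mouth of the one empty well of the photometer, level with the deck (120 mm above the table), z up. The well is 27 mm across and 50 mm deep; the next wells are 60 mm away.
- key (a joint): Travel of the photometer's round black spring key, m: 0 released, 0.006 fully down; pressed straight down, about 5 N at full travel; it springs back by itself.
- key_top (a point): Centre of the top face of the round key (30 mm across), which moves down with it: 142 mm above the table when released; its fixed housing is 46 mm across and 132 mm above the table at its top.
- tube_1: A short tube: as the tall tube but 105 mm tall with its cap, its top 117 mm above the table; loose in the rack, to be left alone. Origin at the centre of its underside.
- tube_1_top (a point): Centre of the top face of that tube's cap.
- tube_2: A short tube: as the tall tube but 105 mm tall with its cap, its top 117 mm above the table; loose in the rack, to be left alone. Origin at the centre of its underside.
- tube_2_top (a point): Centre of the top face of that tube's cap.
- tube_3: A short tube: as the tall tube but 105 mm tall with its cap, its top 117 mm above the table; loose in the rack, to be left alone. Origin at the centre of its underside.
- tube_3_top (a point): Centre of the top face of that tube's cap.
- tube_4: A short tube: as the tall tube but 105 mm tall with its cap, its top 117 mm above the table; loose in the rack, to be left alone. Origin at the centre of its underside.
- tube_4_top (a point): Centre of the top face of that tube's cap.
- vial_1: A stoppered glass vial, 25 mm across, 80 mm tall (stopper 21 mm across, 10 mm high), loose in a well of the photometer, standing 30 mm above the deck; to be left alone. Origin at the centre of its underside.
- vial_1_top (a point): Centre of the top of that vial's stopper, 150 mm above the table.
- vial_2: A stoppered glass vial, 25 mm across, 80 mm tall (stopper 21 mm across, 10 mm high), loose in a well of the photometer, standing 30 mm above the deck; to be left alone. Origin at the centre of its underside.
- vial_2_top (a point): Centre of the top of that vial's stopper, 150 mm above the table.
- beaker: Loose open glass beaker, 70 mm across, 85 mm tall, standing on the table to the right (-y) of the rack; to be left alone. Origin at the centre of its underside.
- bottle: Loose amber bottle with white cap, 64 mm across, 150 mm tall, standing on the far side of the table; to be left alone. Origin at the centre of its underside.
Things that resemble listed ones, but are neither listed nor needed, are in the scene too. Leave any black or blue look-alike of the tall_tube alone.

How it is judged:
On the way, in this order (a step that is already met when the one before it is completed fails the run):
1. the tool point dwells just above the tall tube's cap for two seconds: within 15 mm sideways, TCP 20 to 75 mm above the cap (horizontal distance between the grasp point and tall_tube_top below 0.015 m and z of the grasp point in the frame of tall_tube_top between 0.02 and 0.075 m), for 2 s.
2. the tool point dwells just above the empty well's mouth for two seconds: within 15 mm sideways, TCP 20 to 75 mm above the deck (horizontal distance between the grasp point and empty_well_mouth below 0.015 m and z of the grasp point in the frame of empty_well_mouth between 0.02 and 0.075 m), for 2 s.
3. the round key is pressed down (at least 4.5 of 6 mm) (value of joint key above 0.0045 m), for 0.05 s.
At the end, for the whole second after the job is handed in: The key is up again (below 1.5 mm) and every tube, vial, the beaker and the bottle stands upright (within 0.15 rad) within 10 mm of where it started (value of joint key below 0.0015 m and distance of each of tall_tube, tube_1, tube_2, tube_3, tube_4, vial_1, vial_2, beaker, bottle from where it was at the start of the episode below 0.01 m and angle between each of tall_tube, tube_1, tube_2, tube_3, tube_4, vial_1, vial_2, beaker, bottle's own z axis and vertical below 0.15 rad); the robot touches nothing.
It fails at once if a tube, a vial, the beaker or the bottle is touched (over 0.5 N) (contact force between any of the arm, the fingers and tall_tube above 0.5 N or contact force between any of the arm, the fingers and tube_1 above 0.5 N or contact force between any of the arm, the fingers and tube_2 above 0.5 N or contact force between any of the arm, the fingers and tube_3 above 0.5 N or contact force between any of the arm, the fingers and tube_4 above 0.5 N or contact force between any of the arm, the fingers and vial_1 above 0.5 N or contact force between any of the arm, the fingers and vial_2 above 0.5 N or contact force between any of the arm, the fingers and beaker above 0.5 N or contact force between any of the arm, the fingers and bottle above 0.5 N).
It fails at once if the rack is touched (over 1 N), or the photometer is hit hard (over 30 N, key included) (contact force between any of the arm, the fingers and rack above 1 N or contact force between any of the arm, the fingers and photometer above 30 N).
It fails at once if a tube, a vial, the beaker or the bottle is lifted, carried or shifted (over 15 mm) (distance of any of tall_tube, tube_1, tube_2, tube_3, tube_4, vial_1, vial_2, beaker, bottle from where it was at the start of the episode above 0.015 m).
It fails at once if a wrong one is pointed at: the TCP within 13 mm sideways of a short tube's or a vial's top and less than 45 mm above it, that is the fingertips closer than about 26 mm ((horizontal distance between the grasp point and tube_1_top below 0.013 m and z of the grasp point in the frame of tube_1_top below 0.045 m) or (horizontal distance between the grasp point and tube_2_top below 0.013 m and z of the grasp point in the frame of tube_2_top below 0.045 m) or (horizontal distance between the grasp point and tube_3_top below 0.013 m and z of the grasp point in the frame of tube_3_top below 0.045 m) or (horizontal distance between the grasp point and tube_4_top below 0.013 m and z of the grasp point in the frame of tube_4_top below 0.045 m) or (horizontal distance between the grasp point and vial_1_top below 0.013 m and z of the grasp point in the frame of vial_1_top below 0.045 m) or (horizontal distance between the grasp point and vial_2_top below 0.013 m and z of the grasp point in the frame of vial_2_top below 0.045 m)).
It also fails if it takes over 58 s, if anything falls off the work surface, if the arm or the gripper's body presses on something with over 40 N, if the wrist force passes 120 N, or if a joint passes its speed limit or range.

ROBOT

A 7-joint arm with a two-finger parallel gripper is mounted at the origin on the work surface. World frame = base frame: x ahead of the robot, y to its left, z up, the work surface at z = 0. Lengths are in m, angles in rad, forces in N, time in s.
With the tool pointing down it reaches from about 0.425 to 0.875 m from the base axis. Payload 9.9 kg.
Tool frame: the origin (TCP) lies between the finger pads, 19 mm behind the fingertips; this is the grasp point; z points along the fingers, y is the line along which they close (so a half turn about z gives the same grasp; the last joint's range is limited). The gripper opens to 85 mm and grips with 20 to 120 N. Pads are 22 mm wide; open, the fingers measure 114 mm over their backs; the gripper's body (76 mm by 85 mm) begins 54 mm behind the grasp point. The pads swing forward as they close: fully open they stand 13 mm farther back than shut.
Start: joints at [1.243, 0.576, 0.025, 1.437, -0.015, 1.129, -0.057], TCP at [0.163, -0.655, 0.25] pointing down, gripper open.
Joint ranges: [-2.76, 2.76], [-0.34, 2.15], [-1.52, 1.57], [0.19, 2.46], [-1.09, 4.23], [0.17, 1.99], [-2.82, 2.82]. Speed limits (rad/s): [2.22, 2.22, 3.01, 3.01, 3.14, 3.14, 3.14].

INTERFACE

Orientations are given as a 3x3 rotation matrix whose columns are the frame's x, y, z axes.
In Python, from cell import arm gives the robot as it stands.
- The arm moves only by the tool move_arm, never from a script. Its argument "targets" is text: rows parted by semicolons, each of 5 numbers parted by spaces: the closure, from -1 (fully open) to 1 (shut), then the shift along the tool's x, y, z in cm, then the turn about the tool's z in rad. In form: hand x y z spin; .... A call has 1 to 10 rows; each row shifts and turns the commanded pose from where the row before left it, along the tool's axes as they then stand; what a row does not reach is not made up. A row lasts 1/12 s, in which the tool goes at most 41.7 mm and 7.16 degrees, less where a joint would pass 70% of its speed; a pose out of reach is approached as far as the arm can. A call is refused whole if a number of a shift passes 4.17 or a number of a turn 0.125, either way. A call with a gripper value outside its range is refused whole. The fingers move at their own pace and stop on an object; "squeeze" is the grip in N (left out, the last holds). Time passes only in rows, so rows that do not move let the fingers close. It gives the time, the measured TCP pose, the force, the opening and the grip force at its end, in the units of the state.
- arm.state(): the state, without advancing time (a new reading comes with each control period).
- arm.get_image(name): name is "side" or "top"; returns a dict with "pixels" (384x512x3 uint8, red, green, blue), "range_z" (384x512 float32, m along the optical axis (not along the pixel's ray), 0 where there is no reading), "fx", "fy", "cx", "cy" (pixels), "distortion" ([k1, k2, p1, p2, k3] as OpenCV has them; the pictures are not rectified), "pose" (4x4, takes a point from camera to world coordinates). Camera axes: x right, y up, looking along -z (the intrinsics and any distortion apply to the point x, -y, -z); pixel columns grow to the right and rows downward; lengths in m; the calibration is good to about 2 mm. A picture is of the moment at which its call begins.
- arm.sign_off(): hands the job in; it is judged then, once.
Trained networks look in a picture, given as the dict that the camera call returned (one of the last four; its "shot" number tells which), for a name from the list of things; names that differ only in an ending like _2 or _b are one class to them, and where a whole thing is asked for, a point or a joint stands for the part that bears it (a point fixed in the world has none). Each returns a list of dicts, best first, with "p" (0 to 1); they miss things now and then, are a little off and sometimes report something else, mostly with a low value. They report only what shows in the picture. A call takes as long as a camera call. They do not tell look-alikes from the thing itself.
- arm.boxes_of(query, picture): "rect" ([left, top, right, bottom] as shares, 0 to 1, of the picture: columns of its width, rows of its height, round what is visible of it).
The state is a dict: "t": time; "joint_pos": joint angles; "qd": joint speeds; "effort": joint torques, N m; "tcp_pos": TCP position; "tcp_rot": TCP orientation; "contact_force": force on the tool from outside, world axes, zero at the start; "moment": the same for the moment, N m; "grip_width": finger opening in m; "finger_force": force on a finger pad.
Only numpy, scipy, OpenCV 4.12 (cv2) and the standard library are available. Lean on these libraries where they do the work, as an engineer would, in place of code of your own. Each camera call takes 0.05 s, during which the arm holds its last target. There are 200 camera calls.

## Working session

There is one attempt and no reset: what is moved stays moved. The work goes in short steps, Python scripts to look and compute and a tool call to move; the robot and the scene stay as the last step left them, time stands still between calls to the robot, and variables do not carry over. Pictures are saved under pics/ and viewed, at most 10 in all, crops included, and the job is handed in when it is done.

Besides the shell and the picture viewer there is one more tool, called after "Emit:" by a JSON object that holds its "op" and its "data", one argument or row to a line. move_arm: Moves the arm, as the interface text tells. Its arguments: {"type":"object","properties":{"targets":{"type":"string"},"squeeze":{"type":"number"}},"required":["targets"]}

```bash
mkdir -p pics
cat > h.py <<'E'
import numpy as np, cv2
from cell import arm
def cloud(im):
    z=im["range_z"]; h,w=z.shape
    K=np.array([[im["fx"],0,im["cx"]],[0,im["fy"],im["cy"]],[0,0,1.]])
    u,v=np.meshgrid(np.arange(w),np.arange(h))
    p=cv2.undistortPoints(np.stack([u,v],-1).reshape(-1,1,2).astype(np.float64),K,np.array(im["distortion"],float)).reshape(h,w,2)
    P=np.stack([p[...,0]*z,-p[...,1]*z,-z],-1)
    T=np.array(im["pose"]); W=P@T[:3,:3].T+T[:3,3]
    W[z==0]=np.nan
    return W
E
python3 - <<'E'
from h import *
s=arm.state(); print(s["t"],s["tcp_pos"],s["tcp_rot"],s["grip_width"])
ims=[]
for n in("side","top"):
    im=arm.get_image(n); W=cloud(im); np.savez(""+n,W=W,px=im["pixels"])
    cv2.imwrite(f"pics/{n}0.png",im["pixels"][...,::-1])
    for q in("tall_tube","rack","photometer","vial_1","key","beaker","bottle"):
        for d in arm.boxes_of(q,im):
            r=np.array(d["rect"])*[512,384,512,384]; c=W[int((r[1]+r[3])/2),int((r[0]+r[2])/2)]
            print(n,q,round(d["p"],2),r.round(),c.round(3))
E
```

```text
0.0 [ 0.16287784 -0.65461308  0.24914623] [[ 9.70400539e-01  2.41500669e-01 -4.69330150e-04]
 [ 2.41501115e-01 -9.70399229e-01  1.59593908e-03]
 [-7.00172598e-05 -1.66204390e-03 -9.99998616e-01]] 0.08555265849257619
side tall_tube 0.8 [186. 214. 200. 272.] [ 0.398 -0.141  0.088]
side tall_tube 0.79 [182. 249. 198. 309.] [ 0.38  -0.257  0.09 ]
side tall_tube 0.78 [293. 207. 307. 262.] [ 0.644 -0.166  0.094]
side tall_tube 0.75 [226. 221. 236. 276.] [ 0.477 -0.204  0.11 ]
side rack 0.8 [220. 225. 270. 308.] [ 0.504 -0.222  0.069]
side rack 0.29 [249. 225. 258. 247.] [ 0.532 -0.168  0.106]
side photometer 0.65 [192.  87. 303. 208.] [0.59  0.219 0.12 ]
side vial_1 0.63 [215. 141. 226. 153.] [0.509 0.2   0.142]
side vial_1 0.46 [212. 121. 219. 131.] [0.511 0.325 0.144]
side key 0.56 [209. 155. 219. 163.] [0.48  0.129 0.146]
side beaker 0.75 [247. 314. 284. 355.] [ 0.515 -0.381  0.03 ]
top tall_tube 0.74 [302. 164. 322. 185.] [ 0.633 -0.155  0.136]
top tall_tube 0.72 [297. 289. 311. 303.] [ 0.354 -0.169  0.141]
top tall_tube 0.64 [312. 234. 329. 244.] [ 0.48  -0.188  0.162]
top tall_tube 0.6 [323. 280. 345. 295.] [ 0.382 -0.234  0.147]
top rack 0.94 [269. 200. 355. 261.] [ 0.509 -0.177  0.071]
top photometer 0.79 [ 35. 103. 221. 240.] [0.578 0.289 0.116]
top photometer 0.55 [312. 128. 337. 159.] [ 0.726 -0.178  0.11 ]
top vial_1 0.57 [ 96. 190. 110. 203.] [0.503 0.324 0.144]
top beaker 0.96 [382. 226. 417. 257.] [ 0.524 -0.422  0.007]
top bottle 0.61 [310. 126. 338. 163.] [ 0.724 -0.176  0.107]
```

View pics/side0.png

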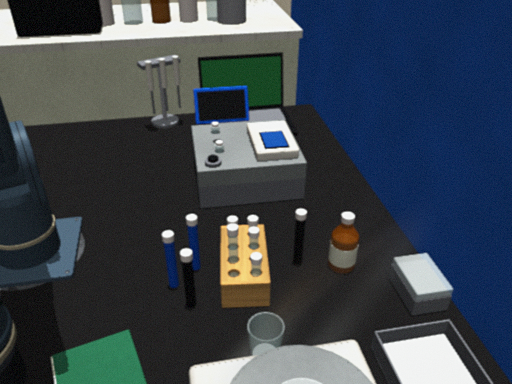

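View pics/top0.png

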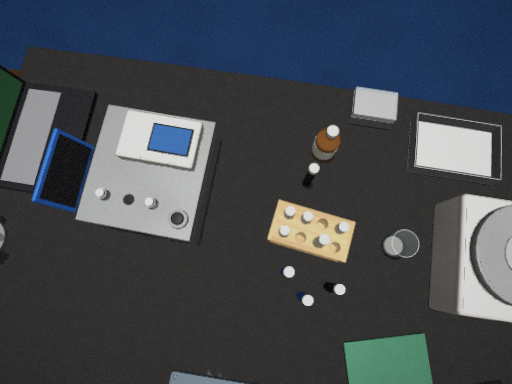

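Run:
```python
import numpy as np,cv2
d=np.load("top.npz");e=np.load("side.npz")
a=cv2.resize(d["px"][95:270,20:365],None,fx=2.3,fy=2.3,interpolation=3)[...,::-1]
cv2.imwrite("pics/topc.png",a)
b=cv2.resize(e["px"][80:320,170:320],None,fx=2.5,fy=2.5,interpolation=3)[...,::-1]
cv2.imwrite("pics/sidec.png",b)
```

```text
(no output)
```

View pics/topc.png

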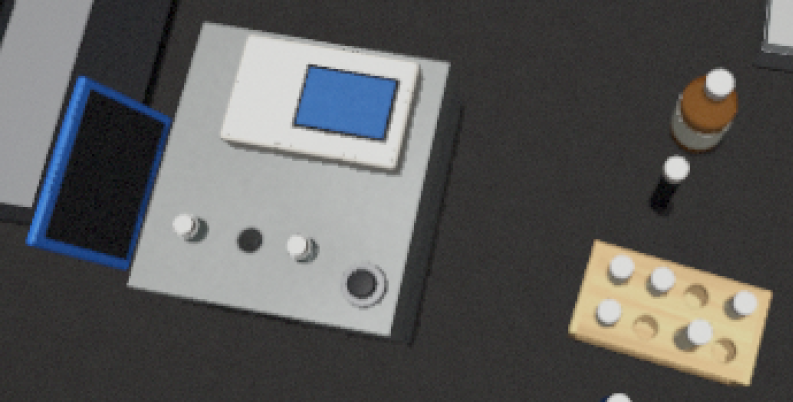

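View pics/sidec.png

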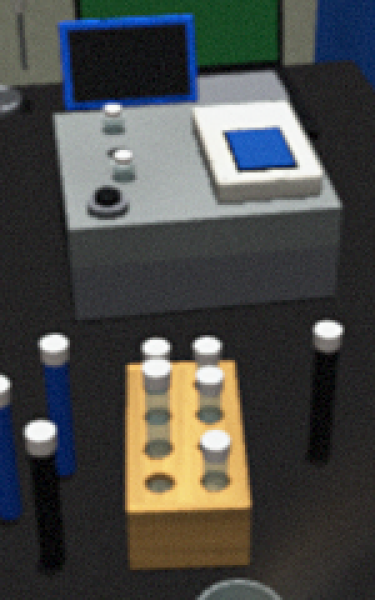

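The side view shows the rack's tubes, with the tallest cap at (233,230). In the top view:
- **Tall-tube candidates:** rack caps at (290,212), (308,217), (343,228), (284,231) and (324,239), blue look-alikes at (289,272) and (308,300), and black ones at (340,290) and (314,169).
- **Choice:** the rack cap at (324,239), which measures z≈0.162 and is offset the most by perspective.
- **Empty well:** the middle one, dark, at (128,199). The vials are at (102,194) and (151,203), the key at (178,219).

Next I measure these precisely.

Run:
```python
import numpy as np
d=np.load("top.npz");e=np.load("side.npz")
def cap(D,u,v,z0,z1,r=12):
    w=D["W"][v-r:v+r+1,u-r:u+r+1].reshape(-1,3); p=D["px"][v-r:v+r+1,u-r:u+r+1].reshape(-1,3).astype(int)
    m=(w[:,2]>z0)&(w[:,2]<z1); q=w[m]; return m.sum(),np.round(np.median(q,0),4),np.round((q.min(0)+q.max(0))/2,4)
for n,u,v in [("a",290,212),("b",308,217),("c",343,228),("d",284,231),("T",324,239)]:
    print(n,cap(d,u,v,.105,.18,7))
print("side T",cap(e,233,230,.152,.175,8))
for n,u,v in [("v1",102,194),("v2",151,203)]: print(n,cap(d,u,v,.14,.16,7))
print("key",cap(d,178,219,.134,.15,10)); print("keyside",cap(e,213,160,.136,.15,7))
print("well px",d["W"][199,128])
# ray-plane for dark pixels of well with top cam, and key, deck fit
W=d["W"].reshape(-1,3);P=d["px"].reshape(-1,3)
import cv2
m=(d["W"][...,2]>.112)&(d["W"][...,2]<.128); uu=np.zeros(m.shape,bool);uu[100:245,70:225]=1
m&=uu; xy=d["W"][m][:,:2].astype(np.float32); print("deck",len(xy),cv2.minAreaRect(xy),np.median(d["W"][m][:,2]))
m=(d["W"][...,2]>.06)&(d["W"][...,2]<.08);uu[:]=0;uu[195:265,262:360]=1
m&=uu; xy=d["W"][m][:,:2].astype(np.float32); print("rack",len(xy),cv2.minAreaRect(xy),np.median(d["W"][m][:,2]))
from h import *
im=arm.get_image("top"); W=cloud(im);T=np.array(im["pose"]);C=T[:3,3];print("cam",C)
g=im["pixels"].astype(int).sum(2)
def blob(u,v,r,th,z):
    s=g[v-r:v+r+1,u-r:u+r+1]; w=np.clip(th-s,0,None); yy,xx=np.mgrid[v-r:v+r+1,u-r:u+r+1]
    c=np.array([(w*xx).sum()/w.sum(),(w*yy).sum()/w.sum()])
    K=np.array([[im["fx"],0,im["cx"]],[0,im["fy"],im["cy"]],[0,0,1.]])
    p=cv2.undistortPoints(c.reshape(1,1,2),K,np.array(im["distortion"],float)).ravel()
    ray=T[:3,:3]@[p[0],-p[1],-1]; return c,C+ray*(z-C[2])/ray[2]
print("well",blob(128,199,8,240,.12),g[199,118:140]); print("key",blob(178,219,6,200,.142),g[219,166:192])
```

```text
a (np.int64(90), array([ 0.54  , -0.117 ,  0.1165]), array([ 0.5409, -0.1169,  0.1131]))
b (np.int64(88), array([ 0.5339, -0.1603,  0.1164]), array([ 0.5342, -0.1608,  0.1139]))
c (np.int64(97), array([ 0.5234, -0.2445,  0.1168]), array([ 0.5243, -0.2453,  0.1132]))
d (np.int64(88), array([ 0.4928, -0.1099,  0.1163]), array([ 0.4933, -0.1108,  0.1145]))
T (np.int64(120), array([ 0.4815, -0.1933,  0.1616]), array([ 0.4829, -0.1954,  0.1375]))
side T (np.int64(109), array([ 0.4814, -0.2015,  0.1625]), array([ 0.4822, -0.1968,  0.1588]))
v1 (np.int64(76), array([0.509 , 0.3295, 0.1483]), array([0.5082, 0.3309, 0.1458]))
v2 (np.int64(69), array([0.5056, 0.2092, 0.1488]), array([0.506 , 0.2097, 0.1459]))
key (np.int64(128), array([0.4802, 0.1401, 0.1413]), array([0.4808, 0.1435, 0.1405]))
keyside (np.int64(67), array([0.4799, 0.1363, 0.1428]), array([0.4811, 0.1383, 0.1412]))
well px [0.51313667 0.28429186 0.08828397]
deck 9175 ((0.5884456038475037, 0.24533289670944214), (0.28784406185150146, 0.3021191954612732), 87.84590911865234) 0.11959262242639268
rack 2483 ((0.5088095664978027, -0.17832374572753906), (0.1981099247932434, 0.10493383556604385), 82.69599151611328) 0.06996686651117734
cam [ 0.3941769  -0.06470542  0.94287238]
well (array([128.10972616, 199.19452314]), array([0.5082985 , 0.27096756, 0.12      ])) [531 523 528 522 465 258 144 141 150 156 161 170 161 197 191 184 445 515
 522 520 527 526]
key (array([176.76854116, 217.95517522]), array([0.47969701, 0.14033085, 0.142     ])) [548 537 500 516 458 173 181 185 189 195 225 227 236 248 256 244 158 292
 520 556 525 320 393 564 563 564]
```

Run:
```python
import numpy as np
for n in("top","side"):
    W=np.load(n+".npz")["W"].reshape(-1,3)
    for x0,x1,y0,y1 in [(.1,.35,-.75,-.45),(.1,.7,-.5,-.3),(.3,.7,-.3,0),(.3,.62,0,.42),(.35,.8,-.9,-.5)]:
        m=(W[:,0]>x0)&(W[:,0]<x1)&(W[:,1]>y0)&(W[:,1]<y1); print(n,(x0,x1,y0,y1),m.sum(),np.percentile(W[m,2],[50,99,100]).round(3) if m.sum() else "")
```

```text
top (0.1, 0.35, -0.75, -0.45) 7305 [0.001 0.015 0.017]
top (0.1, 0.7, -0.5, -0.3) 15672 [0.001 0.079 0.089]
top (0.3, 0.7, -0.3, 0) 16635 [0.001 0.151 0.165]
top (0.3, 0.62, 0, 0.42) 22894 [0.078 0.202 0.217]
top (0.35, 0.8, -0.9, -0.5) 13897 [0.122 0.184 0.189]
side (0.1, 0.35, -0.75, -0.45) 1456 [0.405 0.475 0.49 ]
side (0.1, 0.7, -0.5, -0.3) 13273 [0.002 0.085 0.089]
side (0.3, 0.7, -0.3, 0) 15339 [0.003 0.152 0.166]
side (0.3, 0.62, 0, 0.42) 11728 [0.057 0.204 0.228]
side (0.35, 0.8, -0.9, -0.5) 6790 [0.18  0.185 0.188]
```

Emit:
{"op": "move_arm", "data": {
  "targets": "1 0 0 -2 0;1 0 0 -2 0;1 0 0 -2 0;1 0 0 -1 0;1 0 0 0 0"
}}

```text
t: 1.27
tcp_pos: [0.1631, -0.656, 0.3225]
tcp_rot: [[0.97, 0.241, 0.001], [0.241, -0.97, -0.004], [0.0, 0.004, -1.0]]
contact_force: [0.2, 0.1, 0.5]
grip_width: 0.0252
finger_force: 0.0
```

Emit:
{"op": "move_arm", "data": {
  "targets": "1 2.6 -2.3 0 0;1 2.6 -2.3 0 0;1 2.6 -2.3 0 0;1 2.6 -2.3 0 0;1 2.6 -2.3 0 0;1 2.6 -2.3 0 0;1 2.6 -2.3 0 0;1 2.6 -2.3 0 0"
}}

```text
t: 1.93
tcp_pos: [0.3207, -0.4243, 0.3188]
tcp_rot: [[0.97, 0.241, -0.001], [0.241, -0.97, 0.001], [-0.001, -0.001, -1.0]]
contact_force: [1.0, 0.0, -0.2]
grip_width: -0.0
finger_force: 0.0
```

Emit:
{"op": "move_arm", "data": {
  "targets": "1 2.6 -2.3 0 0;1 2.6 -2.3 0 0;1 2.6 -2.3 0 0;1 2.6 -2.3 0 0;1 2.6 -2.3 0 0;1 2.6 -2.3 0 0;1 2.6 -2.3 0 0;1 0 0 0 0;1 0 0 0 0;1 0 0 0 0"
}}

```text
t: 2.77
tcp_pos: [0.4575, -0.2263, 0.3191]
tcp_rot: [[0.97, 0.242, -0.002], [0.242, -0.97, 0.0], [-0.001, -0.001, -1.0]]
contact_force: [-0.4, -0.7, 0.1]
grip_width: 0.0002
finger_force: 0.0
```

Emit:
{"op": "move_arm", "data": {
  "targets": "1 1.5 -1.2 0 0;1 1.6 -1.2 0 0;1 0 0 0 0;1 0 0 2.5 0;1 0 0 2.5 0;1 0 0 2.5 0;1 0 0 2 0;1 0 0 1.5 0;1 0 0 0 0;1 0 0 0 0"
}}

```text
t: 3.6
tcp_pos: [0.4814, -0.1965, 0.2095]
tcp_rot: [[0.971, 0.24, -0.002], [0.24, -0.971, 0.0], [-0.002, -0.001, -1.0]]
contact_force: [0.4, -0.4, 1.0]
grip_width: -0.0003
finger_force: 0.0
```

Run:
```python
from h import *
im=arm.get_image("side"); cv2.imwrite("pics/s1.png",cv2.resize(im["pixels"][130:330,150:330],None,fx=3,fy=3,interpolation=3)[...,::-1]); s=arm.state();print(s["t"],s["tcp_pos"])
```

```text
3.65 [ 0.4820909  -0.19641415  0.21041868]
```

View pics/s1.png

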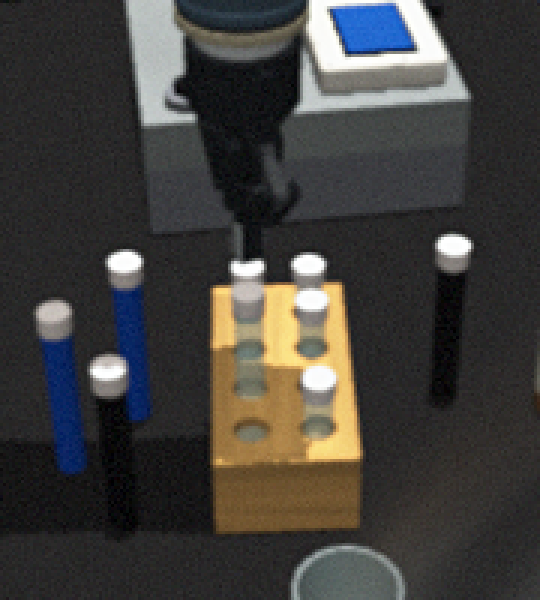

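The fingertips at crop pixel (248,260) stand just above the shaded tall cap at (248,295), clear of everything else. I hold there.

Emit:
{"op": "move_arm", "data": {
  "targets": "1 0 0 0 0;1 0 0 0 0;1 0 0 0 0;1 0 0 0 0;1 0 0 0 0;1 0 0 0 0;1 0 0 0 0;1 0 0 0 0;1 0 0 0 0;1 0 0 0 0"
}}

```text
t: 4.48
tcp_pos: [0.4824, -0.1953, 0.21]
tcp_rot: [[0.97, 0.241, -0.0], [0.241, -0.97, 0.0], [-0.0, -0.0, -1.0]]
contact_force: [0.1, 0.6, -0.6]
grip_width: 0.0001
finger_force: 0.0
```

Emit:
{"op": "move_arm", "data": {
  "targets": "1 0 0 0 0;1 0 0 0 0;1 0 0 0 0;1 0 0 0 0;1 0 0 0 0;1 0 0 0 0;1 0 0 0 0;1 0 0 0 0;1 0 0 0 0;1 0 0 0 0"
}}

```text
t: 5.32
tcp_pos: [0.4824, -0.1953, 0.21]
tcp_rot: [[0.97, 0.241, 0.0], [0.241, -0.97, 0.0], [0.0, -0.0, -1.0]]
contact_force: [-0.3, 0.0, -0.2]
grip_width: 0.0001
finger_force: 0.0
```

Emit:
{"op": "move_arm", "data": {
  "targets": "1 0 0 0 0;1 0 0 0 0;1 0 0 0 0;1 0 0 0 0;1 0 0 0 0;1 0 0 0 0;1 0 0 0 0;1 0 0 0 0;1 0 0 0 0;1 0 0 0 0"
}}

```text
t: 6.15
tcp_pos: [0.4825, -0.1953, 0.21]
tcp_rot: [[0.97, 0.241, 0.0], [0.241, -0.97, 0.0], [0.0, -0.0, -1.0]]
contact_force: [-0.3, -0.3, -0.8]
grip_width: -0.0003
finger_force: 0.0
```

Emit:
{"op": "move_arm", "data": {
  "targets": "1 0 0 -2 0;1 0 0 -2.5 0;1 0 0 -2.5 0;1 0 0 -2.5 0;1 0 0 -1.5 0;1 0 0 0 0;1 0 0 0 0"
}}

```text
t: 6.73
tcp_pos: [0.4826, -0.1954, 0.3205]
tcp_rot: [[0.97, 0.241, 0.001], [0.241, -0.97, -0.001], [0.001, 0.001, -1.0]]
contact_force: [0.6, -0.6, -0.5]
grip_width: -0.0
finger_force: 0.0
```

Emit:
{"op": "move_arm", "data": {
  "targets": "1 0.9 -3 0 0;1 0.9 -3 0 0;1 0.9 -3 0 0;1 0.9 -3 0 0;1 0.9 -3 0 0;1 0.9 -3 0 0;1 0.9 -3 0 0;1 0.9 -3 0 0"
}}

```text
t: 7.4
tcp_pos: [0.4936, 0.0563, 0.3188]
tcp_rot: [[0.97, 0.241, -0.002], [0.241, -0.97, -0.0], [-0.002, -0.0, -1.0]]
contact_force: [0.3, -0.3, -0.3]
grip_width: 0.0001
finger_force: 0.0
```

Emit:
{"op": "move_arm", "data": {
  "targets": "1 0.9 -3 0 0;1 0.9 -3 0 0;1 0.9 -3 0 0;1 0.9 -3 0 0;1 0.9 -3 0 0;1 0.9 -3 0 0;1 0.9 -2.5 0 0;1 0 0 0 0;1 0 0 0 0;1 0 0 0 0"
}}

```text
t: 8.23
tcp_pos: [0.5058, 0.2682, 0.3188]
tcp_rot: [[0.97, 0.241, -0.002], [0.241, -0.97, -0.002], [-0.002, 0.001, -1.0]]
contact_force: [-1.0, -0.8, 0.0]
grip_width: -0.0003
finger_force: 0.0
```

Emit:
{"op": "move_arm", "data": {
  "targets": "1 0.2 -0.1 2.5 0;1 0 0 2.5 0;1 0 0 2.5 0;1 0 0 2.5 0;1 0 0 2.2 0;1 0 0 1.5 0;1 0 0 0 0;1 0 0 0 0"
}}

```text
t: 8.9
tcp_pos: [0.5077, 0.269, 0.1826]
tcp_rot: [[0.971, 0.24, -0.001], [0.24, -0.971, -0.001], [-0.002, 0.001, -1.0]]
contact_force: [-0.7, -0.5, 0.4]
grip_width: -0.0
finger_force: 0.0
```

Run:
```python
from h import *
im=arm.get_image("side"); cv2.imwrite("pics/s2.png",cv2.resize(im["pixels"][60:220,170:320],None,fx=3.5,fy=3.5,interpolation=3)[...,::-1]); s=arm.state();print(s["t"],s["tcp_pos"])
```

```text
8.95 [0.50815288 0.26965092 0.18361132]
```

View pics/s2.png

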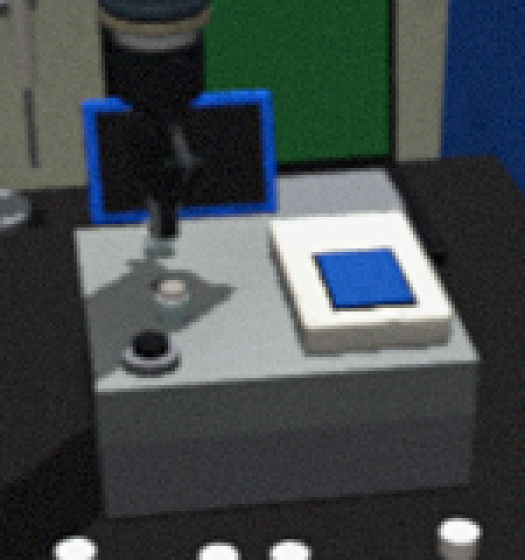

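The fingertips at crop pixel (163,235) are above the middle, empty well, between the two vials. I hold, rise, then move to the key.

Emit:
{"op": "move_arm", "data": {
  "targets": "1 0 0 0 0;1 0 0 0 0;1 0 0 0 0;1 0 0 0 0;1 0 0 0 0;1 0 0 0 0;1 0 0 0 0;1 0 0 0 0;1 0 0 0 0;1 0 0 0 0"
}}

```text
t: 9.78
tcp_pos: [0.5077, 0.2706, 0.183]
tcp_rot: [[0.97, 0.241, -0.0], [0.241, -0.97, 0.0], [-0.0, -0.0, -1.0]]
contact_force: [-0.2, 0.3, 0.8]
grip_width: -0.0
finger_force: 0.0
```

Emit:
{"op": "move_arm", "data": {
  "targets": "1 0 0 0 0;1 0 0 0 0;1 0 0 0 0;1 0 0 0 0;1 0 0 0 0;1 0 0 0 0;1 0 0 0 0;1 0 0 0 0;1 0 0 0 0;1 0 0 0 0"
}}

```text
t: 10.62
tcp_pos: [0.5077, 0.2706, 0.183]
tcp_rot: [[0.97, 0.241, -0.0], [0.241, -0.97, 0.0], [-0.0, -0.0, -1.0]]
contact_force: [-0.0, -0.3, 0.1]
grip_width: 0.0002
finger_force: 0.0
```

Emit:
{"op": "move_arm", "data": {
  "targets": "1 0 0 0 0;1 0 0 0 0;1 0 0 0 0;1 0 0 0 0;1 0 0 0 0;1 0 0 0 0;1 0 0 0 0;1 0 0 0 0;1 0 0 0 0;1 0 0 0 0"
}}

```text
t: 11.45
tcp_pos: [0.5077, 0.2706, 0.183]
tcp_rot: [[0.97, 0.241, 0.0], [0.241, -0.97, 0.0], [0.0, -0.0, -1.0]]
contact_force: [0.4, 0.6, -0.2]
grip_width: -0.0
finger_force: 0.0
```

Emit:
{"op": "move_arm", "data": {
  "targets": "1 0 0 -2 0;1 0 0 -2.5 0;1 0 0 -2.5 0;1 0 0 -1.5 0;1 0 0 0 0;1 0 0 0 0"
}}

```text
t: 11.95
tcp_pos: [0.508, 0.2707, 0.2686]
tcp_rot: [[0.97, 0.241, 0.002], [0.241, -0.97, 0.001], [0.002, -0.0, -1.0]]
contact_force: [0.3, -1.3, -0.3]
grip_width: -0.0001
finger_force: 0.0
```

Emit:
{"op": "move_arm", "data": {
  "targets": "1 -1.2 2.4 0 0;1 -1.2 2.4 0 0;1 -1.2 2.4 0 0;1 -1.2 2.4 0 0;1 -1.1 2.4 0 0;1 0 0 0 0;1 0 0 0 0;1 0 0 0 0"
}}

```text
t: 12.62
tcp_pos: [0.4793, 0.1403, 0.2674]
tcp_rot: [[0.97, 0.241, -0.001], [0.241, -0.97, 0.0], [-0.001, -0.0, -1.0]]
contact_force: [1.0, -0.3, 0.1]
grip_width: -0.0
finger_force: 0.0
```

Emit:
{"op": "move_arm", "data": {
  "targets": "1 0 0 2 0;1 0 0 2 0;1 0 0 2 0;1 0 0 2 0;1 0 0 1.5 0;1 0 0 0 0;1 0 0 0 0;1 0 0 0 0"
}}

```text
t: 13.28
tcp_pos: [0.4798, 0.1408, 0.1735]
tcp_rot: [[0.97, 0.242, 0.0], [0.242, -0.97, 0.001], [0.001, -0.0, -1.0]]
contact_force: [0.2, 0.2, 0.2]
grip_width: 0.0002
finger_force: 0.0
```

Emit:
{"op": "move_arm", "data": {
  "targets": "1 0 0 0.5 0;1 0 0 0.5 0;1 0 0 0.3 0;1 0 0 0 0;1 0 0 0 0;1 0 0 0 0"
}}

```text
t: 13.78
tcp_pos: [0.4796, 0.1399, 0.1602]
tcp_rot: [[0.97, 0.241, 0.0], [0.241, -0.97, 0.0], [0.0, -0.0, -1.0]]
contact_force: [-0.1, 1.2, 1.4]
grip_width: 0.0001
finger_force: 0.8
```

Emit:
{"op": "move_arm", "data": {
  "targets": "1 0 0 0.2 0;1 0 0 0.1 0;1 0 0 0.1 0;1 0 0 0 0;1 0 0 0 0;1 0 0 0 0"
}}

```text
t: 14.28
tcp_pos: [0.4796, 0.14, 0.1561]
tcp_rot: [[0.97, 0.241, 0.0], [0.241, -0.97, 0.0], [0.0, -0.0, -1.0]]
contact_force: [1.1, 0.5, 3.6]
grip_width: -0.0
finger_force: 2.0
```

Emit:
{"op": "move_arm", "data": {
  "targets": "1 0 0 0.1 0;1 0 0 0 0;1 0 0 0 0;1 0 0 0 0"
}}

```text
t: 14.62
tcp_pos: [0.4796, 0.1399, 0.1551]
tcp_rot: [[0.97, 0.241, 0.0], [0.241, -0.97, 0.0], [0.0, -0.0, -1.0]]
contact_force: [1.0, 0.2, 4.6]
grip_width: 0.0002
finger_force: 2.3
```

Emit:
{"op": "move_arm", "data": {
  "targets": "1 0 0 0.05 0;1 0 0 0 0;1 0 0 0 0;1 0 0 0 0"
}}

```text
t: 14.95
tcp_pos: [0.4796, 0.14, 0.1548]
tcp_rot: [[0.97, 0.241, 0.001], [0.241, -0.97, 0.0], [0.001, -0.0, -1.0]]
contact_force: [-0.5, -0.6, 7.1]
grip_width: 0.0004
finger_force: 3.8
```

The force jumped past 5 N and the travel stalled, so the key is on its stop. I release it and rise.

Emit:
{"op": "move_arm", "data": {
  "targets": "1 0 0 -0.5 0;1 0 0 -1 0;1 0 0 -2 0;1 0 0 -2.5 0;1 0 0 -2.5 0;1 0 0 -2.5 0;1 0 0 -1.5 0;1 0 0 0 0;1 0 0 0 0;1 0 0 0 0"
}}

```text
t: 15.78
tcp_pos: [0.4787, 0.1395, 0.279]
tcp_rot: [[0.97, 0.241, -0.001], [0.241, -0.97, -0.001], [-0.002, 0.0, -1.0]]
contact_force: [0.2, -0.7, 0.4]
grip_width: -0.0003
finger_force: 0.0
```

Run:
```python
from h import *
s=arm.state();print(s["t"],s["tcp_pos"],s["contact_force"])
W=cloud(arm.get_image("side"))[153:168,206:221].reshape(-1,3); m=W[:,2]>.134; print("key z",np.median(W[m],0))
print(arm.sign_off())
```

```text
15.7833 [0.47872591 0.13945643 0.27895314] [ 0.21591701 -0.65117007  0.42033466]
key z [0.48017127 0.13437435 0.14133209]
the job is handed in; nothing more can be done
None
```

The hand pointed at the tall tube and then the empty well for over two seconds each, then pressed the key to its stop (7 N); the key came back up, no unwanted contact showed, and the job is handed in at about 16 s (no verdict was returned).

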